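# Sort the stray bench parts into their trays

## Robot

A 7-joint arm with a two-finger parallel gripper is mounted at the origin on a cart in front of the work surface, level with it; the furniture and walls round the work are solid. World frame = base frame: x ahead of the robot, y to its left, z up, the work surface at z = 0. Lengths are in mm, angles in degrees, forces in N, time in s.
With the tool pointing down it reaches from about 400 to 875 mm from the base axis. Payload 6.5 kg.
Tool frame: the origin (TCP) lies on the mounting face of the last link; the fingertips stand 166 mm ahead of it and the grasp point (between the pads) lies 147 mm ahead of it; z points along the fingers, y is the line along which they close (so a half turn about z gives the same grasp; the last joint's range is limited). The gripper opens to 88 mm and grips with 3 to 60 N. Pads are 18 mm wide; open, the fingers measure 123 mm over their backs; the gripper's body (75 mm by 187 mm) begins 45 mm behind the grasp point.
Start: joints at [-76.845, 30.733, -0.252, 88.115, 0.149, 61.152, -4.079], TCP at [189.469, 621.765, 404.716] pointing down, gripper open.
Joint ranges: [-154.64, 154.64], [-21.42, 123.67], [-72.66, 72.17], [13.99, 137.28], [-74.86, 254.86], [10.95, 109.41], [-158.01, 158.01]. Speed limits (degrees/s): [136.94, 136.94, 180, 180, 180, 180, 180].

## Interface

Orientations are given as [roll, pitch, yaw] about the fixed x, y, z axes, in that order (R = Rz(yaw) Ry(pitch) Rx(roll)).
In Python, from station import readout, grab_frame, ticket, boxes_of, regions_of gives the robot as it stands.
- The arm moves only by the tool arm_command, never from a script. Its argument "steps" is one flat list of numbers, 7 for each row, row after row: the opening, from 0 (shut) to 1 (fully open), then the shift along the tool's x, y, z scaled (see below), then the turn, a rotation vector about the tool's x, y, z scaled (see below). A call has 1 to 12 rows; each row shifts and turns the commanded pose from where the row before left it, along the tool's axes as they then stand; what a row does not reach is not made up. The controller multiplies each number of a shift by 0.03 m and each number of a turn by 4 degrees. A row lasts 1/10 s, in which the tool goes at most 50 mm and 8.59 degrees, less where a joint would pass 70% of its speed; a pose out of reach is approached as far as the arm can. A call with a number of a shift or a turn outside -1 to 1 is refused whole. A call with a gripper value outside its range is refused whole. The fingers move at their own pace and stop on an object; "squeeze" is the grip in N (left out, the last holds). Time passes only in rows, so rows that do not move let the fingers close. It gives the time, the measured TCP pose, the force, the opening and the grip force at its end, in the units of the state.
- readout.state(): the state, without advancing time (a new reading comes with each control period).
- grab_frame(name): name is "scene" or "top"; returns a dict with "pixels" (400x640x3 uint8, blue, green, red), "z_map" (400x640 float32, mm along the optical axis (not along the pixel's ray), 0 where there is no reading), "intrinsics" (3x3 intrinsics, pixels), "R" (3x3) and "t" (3): a world point X has camera coordinates R X + t. Camera axes: x right, y down, z forward; pixel columns grow to the right and rows downward; lengths in mm; the calibration is good to about 2 mm. A picture is of the moment at which its call begins.
- ticket.hand_in(): hands the job in; it is judged then, once.
Trained networks look in the newest picture that a camera, given by its name, has taken for a name from the list of things; names that differ only in an ending like _2 or _b are one class to them, and where a whole thing is asked for, a point or a joint stands for the part that bears it (a point fixed in the world has none). Each returns a list of dicts, best first, with "conf" (0 to 1); they miss things now and then, are a little off and sometimes report something else, mostly with a low value. They report only what shows in the picture. A call takes as long as a camera call.
- boxes_of(thing, camera): "rect" ([left, top, right, bottom] in pixels, round what is visible of it).
- regions_of(thing, camera): "pixels" (400x640 bool, what is visible of it) and "rect" ([left, top, right, bottom] in pixels, round what is visible of it).
The state is a dict: "time_s": time; "q": joint angles; "qvel": joint speeds; "tau": joint torques, N m; "position": TCP position; "orientation": TCP orientation; "force": force on the tool from outside, world axes, zero at the start; "torque": the same for the moment, N m; "width": finger opening in mm; "gripper_force": force on a finger pad.
Only numpy, scipy, OpenCV 4.12 (cv2) and the standard library are available. Lean on these libraries where they do the work, as an engineer would, in place of code of your own. Each camera call takes 0.05 s, during which the arm holds its last target. There are 200 camera calls.

## Task

Sort the five stray parts on the worktop into their trays: lay both press tips flat, the way up they lie now, on the floor of the aluminium tray, stand the loupe and the brass gauge weight upright on the floor of the black conductive tray, and put the thumb screw on the floor of the round steel dish.

Things in the scene. Friction and masses are not known exactly. Their poses are not given: they have to be found in the camera images.
- press_tip_1: the shorter spare press tip: plain grey steel bar with two small screw holes in its top, 58 mm long along its y axis, 10 mm wide (x), 8 mm tall; loose, lies flat. Origin: centre of its underside; z up
- press_tip_2: the longer spare press tip: grey steel bar, 72 mm long along its y axis, 12 mm wide (x) up to 14 mm height, with a blade ridge 4 mm wide along the middle of its top, 19 mm tall in all; loose, lies with the ridge up. Origin: centre of its underside; z up
- loupe: black eyepiece loupe, a round barrel about 33 mm in diameter with a knurled flange 37 mm in diameter at the top (from 27 to 40 mm height), 40 mm tall; loose, stands upright. Origin: centre of its underside; z up
- gauge_weight: brass-coloured calibration weight, a round body 26 mm in diameter up to 26 mm height, with a narrower neck and knob above, 38 mm tall; loose, stands upright. Origin: centre of its underside; z up
- thumb_screw: steel thumb screw standing on its knurled head: the head is 22 mm in diameter and 8 mm tall, the 6 mm thread points up to 25 mm; loose. Origin: centre of the head's underside; z along the thread
- tip_tray: shallow aluminium tray, for the press tips; does not move. 130 mm (its x) by 110 mm (its y) outside, walls 4 mm thick, inside 122 x 102 mm, floor 3 mm and rim 12 mm above the worktop. Origin: centre of its underside; z up. Empty at the start
- parts_tray: black conductive parts tray, for the loupe and the gauge weight; does not move. 80 mm (its x) by 125 mm (its y) outside, walls 2 mm thick, inside 76 x 120 mm, floor 2 mm and rim 16 mm above the worktop. Origin: centre of its underside; z up. Empty at the start
- screw_dish: round shallow steel dish, for the thumb screw; does not move. 106 mm in diameter at the rim, inside about 96 mm at the foot of the sloping wall, floor 3 mm and rim 16 mm above the worktop. Origin: centre of its underside; z up. Empty at the start

How it is judged (in metres and radians):
At the end, for the whole second after the job is handed in: Both press tips flat, underside down, on the aluminium tray's floor; loupe and gauge weight upright on the black tray's floor (all four within 0.15 rad); the thumb screw's head on the dish floor: its underside's centre within 48 mm of the axis, under 17 mm up. All released, at rest (x of press_tip_1 in the frame of tip_tray between -0.06 and 0.06 m and y of press_tip_1 in the frame of tip_tray between -0.05 and 0.05 m and z of each of press_tip_1, press_tip_2 in the frame of tip_tray below 0.007 m and angle between each of press_tip_1, press_tip_2, loupe, gauge_weight's own z axis and vertical below 0.15 rad and x of press_tip_2 in the frame of tip_tray between -0.06 and 0.06 m and y of press_tip_2 in the frame of tip_tray between -0.05 and 0.05 m and x of loupe in the frame of parts_tray between -0.03 and 0.03 m and y of loupe in the frame of parts_tray between -0.055 and 0.055 m and z of each of loupe, gauge_weight in the frame of parts_tray below 0.006 m and x of gauge_weight in the frame of parts_tray between -0.03 and 0.03 m and y of gauge_weight in the frame of parts_tray between -0.055 and 0.055 m and horizontal distance between thumb_screw and screw_dish below 0.048 m and z of thumb_screw in the frame of screw_dish below 0.017 m and linear speed of each of press_tip_1, press_tip_2, loupe, gauge_weight, thumb_screw below 0.02 m/s and angular speed of each of press_tip_1, press_tip_2, loupe, gauge_weight, thumb_screw below 0.3 rad/s); the robot touches nothing.
It also fails if it takes over 136 s, if anything falls off the work surface, if the arm or the gripper's body presses on something with over 40 N, if the wrist force passes 120 N, or if a joint passes its speed limit or range.

## Working session

There is one attempt and no reset: what is moved stays moved. The work goes in short steps, Python scripts to look and compute and a tool call to move; the robot and the scene stay as the last step left them, time stands still between calls to the robot, and variables do not carry over. Pictures are saved under pics/ and viewed, at most 14 in all, crops included, and the job is handed in when it is done.

Besides the shell and the picture viewer there is one more tool, called by a JSON object that holds its "name" and its "arguments", one argument or row to a line. arm_command: Moves the arm, as the interface text tells. Shifts and turns lie within -1 to 1; 1 stands for 0.03 m of shift or 4 degrees of turn. Its arguments: {"type":"object","properties":{"steps":{"type":"array"},"squeeze":{"type":"number"}},"required":["steps"]}

```bash
mkdir -p pics; cat > h.py <<'E'
import numpy as np,cv2
from station import readout,grab_frame,ticket,boxes_of,regions_of
def cloud(f):
    z=f["z_map"];K=np.array(f["intrinsics"]);v,u=np.indices(z.shape)
    P=np.stack([(u-K[0,2])/K[0,0]*z,(v-K[1,2])/K[1,1]*z,z],-1)
    return (P-np.array(f["t"]))@np.array(f["R"])
E
python3 - <<'E'
from h import *
print(readout.state())
for c in("top","scene"):
    f=grab_frame(c);cv2.imwrite(f"pics/{c}0.png",f["pixels"]);W=cloud(f)
    print(c,"cam",-np.array(f["R"]).T@f["t"])
    for n in["press_tip_1","press_tip_2","loupe","gauge_weight","thumb_screw","tip_tray","parts_tray","screw_dish"]:
        for r in regions_of(n,c)[:3]:
            m=r["pixels"]&(f["z_map"]>0)
            if m.sum()<5: continue
            p=W[m];rc=cv2.minAreaRect(p[:,:2].astype(np.float32))
            print(n,round(r["conf"],2),r["rect"],m.sum(),"med",np.median(p,0).round(),"z",np.percentile(p[:,2],[5,95]).round(),"rect",np.round(rc[0]),np.round(rc[1]),round(rc[2]))
E
```

```text
{'time_s': 0.0, 'q': array([-76.84274597,  30.77848019,  -0.25492479,  88.16759878,
         0.14828409,  61.15215404,  -4.08066424]), 'qvel': array([-0.00815529, -0.1515334 , -0.02449217, -0.00866832,  0.01691947,
       -0.05215408,  0.0520417 ]), 'tau': array([ 4.78511556e-04, -5.70989263e+01,  9.91483368e-01, -2.51599860e+01,
       -5.61533764e-02,  1.79464737e-02,  1.52335497e-04]), 'position': array([189.39916075, 621.46934492, 403.84870217]), 'orientation': array([-1.79902298e+02,  6.27881458e-03,  1.63052874e+02]), 'force': array([ 0.18754767,  0.96102443, -0.09703503]), 'torque': array([0.00736045, 0.03204755, 0.00139114]), 'gripper_force': 0.0, 'width': 87.77972294265591}
top cam [356.20982169  82.71923789 923.23239571]
press_tip_1 0.53 [441.7, 214.7, 473.3, 233.2] 198 med [ 415. -226.   13.] z [-0. 20.] rect [ 416. -228.] [15. 79.] 19
press_tip_1 0.51 [208.5, 227.3, 233.5, 232.5] 100 med [408. 341.   7.] z [ 5. 10.] rect [408. 340.] [10. 57.] 0
press_tip_2 0.53 [441.7, 214.7, 473.3, 233.2] 198 med [ 415. -226.   13.] z [-0. 20.] rect [ 416. -228.] [15. 79.] 19
press_tip_2
[... 1155 characters left out ...]
25.] [ 9. 67.] 17
loupe 0.51 [243.4, 187.6, 258.2, 213.7] 243 med [382. 216.  35.] z [ 5. 39.] rect [387. 221.] [34. 32.] 35
gauge_weight 0.53 [374.1, 273.9, 391.9, 287.2] 175 med [ 401. -146.   24.] z [ 3. 36.] rect [ 414. -145.] [25. 42.] 84
thumb_screw 0.55 [333.1, 230.5, 342.8, 241.8] 61 med [446.   6.   7.] z [ 3. 15.] rect [447.   6.] [20. 19.] 36
tip_tray 0.83 [240.2, 147.1, 303.2, 190.4] 1627 med [526. 276.   2.] z [-1. 10.] rect [532. 282.] [146. 127.] 1
parts_tray 0.71 [216.2, 121.6, 263.7, 154.9] 986 med [542. 426.   2.] z [-2. 14.] rect [537. 424.] [ 84. 131.] 6
screw_dish 0.58 [381.1, 216.1, 430.3, 254.7] 1348 med [ 554. -117.    2.] z [-0. 14.] rect [ 550. -119.] [105. 106.] 31
```

View pics/top0.png

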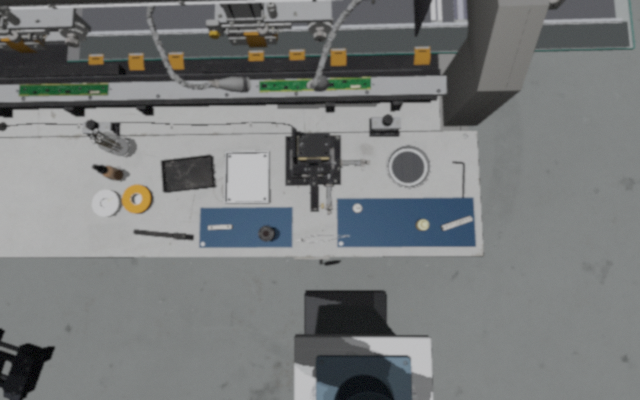

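View pics/scene0.png

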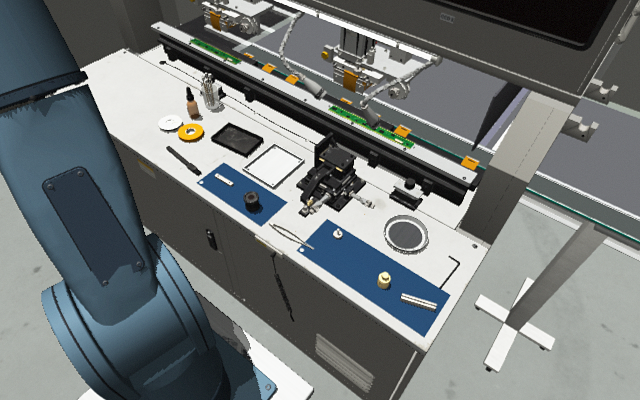

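The top view shows the tips at about (220,227) and (457,224), loupe (267,233), weight (423,225), screw (357,208), and trays at (188,173), (248,177) and (408,167). A tall fixture stands at (315,165), and the conveyor is behind. The networks agree with this. Next I map heights and refine the centres.

```bash
python3 - <<'E'
from h import *
from scipy.stats import binned_statistic_2d as B
C={}
for c in("top","scene"):
    f=grab_frame(c);W=cloud(f)[f["z_map"]>0];C[c]=W
A=np.vstack(list(C.values()));A=A[A[:,2]<500]
xs=np.arange(340,721,20);ys=np.arange(-260,501,40)
H=B(A[:,0],A[:,1],A[:,2],lambda v:np.percentile(v,98) if len(v) else 0,bins=[xs,ys])[0]
print("y",ys[:-1])
for x,r in zip(xs,H):print(x,np.nan_to_num(r).astype(int))
def sel(W,x,y,r,z0,z1):
    m=(np.hypot(W[:,0]-x,W[:,1]-y)<r)&(W[:,2]>z0)&(W[:,2]<z1);return W[m]
for n,x,y,r,z0,z1 in[("tip1",406,339,45,4,14),("tip2low",412,-227,48,8,17),("tip2ridge",412,-227,48,15,24),("loupe",391,222,32,33,46),("gw",412,-145,26,20,45),("gwbody",412,-145,26,10,30),("screw",450,7,20,3,12),("thread",450,7,20,14,30),("tiptray",530,278,95,8,16),("ptray",542,425,85,10,20),("dish",554,-117,65,11,20)]:
    for c in C:
        p=sel(C[c],x,y,r,z0,z1)
        if len(p)<3:print(n,c,len(p));continue
        rc=cv2.minAreaRect(p[:,:2].astype(np.float32));print(n,c,len(p),"mean",p.mean(0).round(1),np.round(rc[0],1),np.round(rc[1],1),round(rc[2],1))
E
```

```text
y [-260 -220 -180 -140 -100  -60  -20   20   60  100  140  180  220  260
  300  340  380  420  460]
340 [2 2 2 2 2 1 2 3 2 2 2 3 2 2 2 2 2 2 2]
360 [ 1  2  2  2  2  2  1  2  7  9  9 39 39  2  2  2  6 10  2]
380 [ 1 13 24 12  2  2  2  4  7  8  2 39 40  2  3  4  7 10  9]
400 [17 17 36 26  1  1  1  1  1  1  1 35 37  1  8  8  1  1  1]
420 [19  2 23  3  2  2  3  2 54  2  2  2  2  2  2  3  2  2  2]
440 [ 2  2  2  2  1  2 23  2 63 67  2  2  3  2  2  3  3  2  2]
460 [ 3  2  2  2  2  2  4  2 67 80  2  2 13 12 13  2  2  2  2]
480 [ 3  2  1 15  2  2  2  1 80 91  2  2 11  5 12  2 13 16 15]
500 [ 3  1 15 15 14  1  2 17 87 92 16  7 12  5 12 15 17 13 15]
520 [ 4  1 15  5 15  2  1 13 94 94 56 11 11  5 12 15  4  4 15]
540 [  3   2  16   6  16  29  36  41  99  98 129  11  12   5  12  14   4   5
  15]
560 [  3   2  15   5  15   2  36  41 101 107 129  12  12   5  12  16  15  16
  16]
580 [  2   2  16  14  15   2   2  14 100 104 130  10  13  13  12  16  16   7
   2]
600 [  1   1   2  17   2   2   2  13 101 112 131  11   2   2   2   2   2   2
   2]
620 [ 2  2  2  2 62 56  2 16 13  0 17 10  2  3  2  2  2  
[... 1245 characters left out ...]
[452.2   7.4   7.3] [452.1   7.2] [19.3 19.4] 0.4
screw scene 52 mean [446.7   5.7   6.6] [447.4   6.4] [20.8 18.8] 36.6
thread top 7 mean [452.5   7.8  22. ] [452.8   8.2] [4.  4.9] 88.7
thread scene 8 mean [447.8   6.4  20.1] [447.9   6.5] [3.6 2.5] 42.5
tiptray top 370 mean [532.9 285.   11.3] [530.5 295.2] [130.2 147.3] 0.1
tiptray scene 277 mean [522.4 287.9  10.6] [526.4 294.2] [133.3 149.1] 0.2
ptray top 218 mean [540.5 426.1  14.2] [540.4 423.9] [ 80.7 126.9] 6.0
ptray scene 185 mean [537.2 422.2  13.4] [537.  422.5] [ 84.3 128.5] 6.6
dish top 192 mean [ 556.9 -124.3   14.5] [ 552.4 -116.7] [103.  103.4] 88.0
dish scene 189 mean [ 556.  -118.8   13.7] [ 549.2 -117.1] [105. 104.] 49.1
```

{"name": "arm_command", "arguments": {
  "steps": [0.6,0,0,0,0,0,1,0.6,0,0,0,0,0,1,0.6,0,0,0,0,0,1,0.6,0,0,0,0,0,1,0.6,0,0,0,0,0,1,0.6,0,0,0,0,0,1,0.6,0,0,0,0,0,1,0.6,0,0,0,0,0,1,0.6,0,0,0,0,0,1,0.6,0,0,0,0,0,1,0.6,0,0,0,0,0,1,0.6,0,0,0,0,0,1],
  "squeeze": 20
}}

```text
time_s: 2.2
position: [189.4, 621.8, 404.7]
orientation: [-180.0, -0.0, 114.9]
force: [-0.4, -0.8, 0.0]
width: 53.2
gripper_force: 0.0
```

{"name": "arm_command", "arguments": {
  "steps": [0.6,0,0,0,0,0,1,0.6,0,0,0,0,0,1,0.6,0,0,0,0,0,1,0.6,0,0,0,0,0,1,0.6,0,0,0,0,0,1,0.6,0,0,0,0,0,1,0.6,0,0,0,0,0,0]
}}

```text
time_s: 2.9
position: [189.3, 621.8, 404.7]
orientation: [180.0, 0.0, 91.0]
force: [0.3, 0.2, 0.2]
width: 53.0
gripper_force: 0.0
```

{"name": "arm_command", "arguments": {
  "steps": [0.6,-0.952,0.709,0.583,0,0,0,0.6,-0.952,0.709,0.583,0,0,0,0.6,-0.952,0.709,0.583,0,0,0,0.6,-0.952,0.709,0.583,0,0,0,0.6,-0.952,0.709,0.583,0,0,0,0.6,-0.952,0.709,0.583,0,0,0,0.6,-0.952,0.709,0.583,0,0,0,0.6,-0.952,0.709,0.583,0,0,0,0.6,-0.952,0.709,0.583,0,0,0,0.6,-0.952,0.709,0.583,0,0,0,0.6,0,0,0,0,0,0,0.6,0,0,0,0,0,0]
}}

```text
time_s: 4.1
position: [407.8, 339.6, 229.7]
orientation: [-180.0, 0.0, 91.0]
force: [-0.3, -0.1, -0.2]
width: 52.6
gripper_force: 0.0
```

```bash
python3 - <<'E'
from h import *
a=[]
for c,(u,v) in(("top",(220,225)),("scene",(225,180))):
    f=grab_frame(c);a.append(cv2.resize(f["pixels"][v-50:v+50,u-66:u+66],(400,300),interpolation=cv2.INTER_CUBIC))
cv2.imwrite("pics/a.png",np.hstack(a))
E
```

```text
(no output)
```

View pics/a.png

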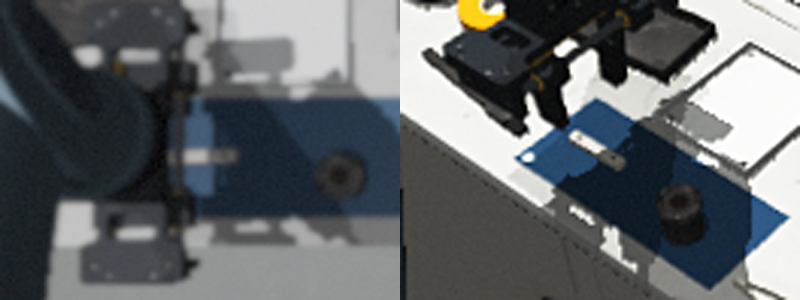

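{"name": "arm_command", "arguments": {
  "steps": [0.6,0,0,0.683,0,0,0,0.6,0,0,0.683,0,0,0,0.6,0,0,0.683,0,0,0,0.6,0,0,0,0,0,0,0,0,0,0,0,0,0,0,0,0,0,0,0,0,0,0,0,0,0,0,0,0,0,0,0,0,0,0,0,0,0,0,0,0,0,0,0,0,0,0,0,0],
  "squeeze": 25
}}

```text
time_s: 5.2
position: [407.4, 340.1, 168.5]
orientation: [180.0, -0.0, 91.1]
force: [-0.9, -0.6, 2.3]
width: 10.0
gripper_force: 25.0
```

{"name": "arm_command", "arguments": {
  "steps": [0,0,0,-1,0,0,0,0,0,0,-1,0,0,0,0,-0.531,0.796,0,0,0,0,0,-0.531,0.796,0,0,0,0,0,-0.531,0.796,0,0,0,0,0,-0.531,0.796,0,0,0,0,0,0,0,0,0,0,0,0,0,0,0.7,0,0,0,0,0,0,0.7,0,0,0,0,0,0,0.477,0,0,0,0,0,0,0,0,0,0,0,0,0,0,0,0,0]
}}

```text
time_s: 6.4
position: [503.7, 278.4, 171.8]
orientation: [-180.0, 0.0, 91.1]
force: [-0.0, 0.1, -0.9]
width: 9.8
gripper_force: 25.0
```

{"name": "arm_command", "arguments": {
  "steps": [0.2,0,0,0,0,0,0,0.2,0,0,0,0,0,0,0.2,0,0,0,0,0,0,0.2,0,0,-1,0,0,0,0.2,0,0,-1,0,0,0,0.4,0,0,-1,0,0,0,0.7,-0.443,-0.965,0,0,0,0,0.7,-0.443,-0.965,0,0,0,0,0.7,-0.443,-0.965,0,0,0,0,0.7,-0.443,-0.965,0,0,0,0,0.7,0,0,0,0,0,0,0.7,0,0,0,0,0,0]
}}

```text
time_s: 7.6
position: [389.4, 223.1, 262.5]
orientation: [180.0, -0.0, 91.1]
force: [0.5, -0.2, -0.2]
width: 62.2
gripper_force: 0.0
```

```bash
python3 - <<'E'
from h import *
a=[]
for c,(u,v) in(("top",(250,200)),("scene",(260,180))):
    f=grab_frame(c);a.append(cv2.resize(f["pixels"][v-50:v+50,u-66:u+66],(400,300),interpolation=cv2.INTER_CUBIC))
    W=cloud(f)[f["z_map"]>0];m=(abs(W[:,0]-529)<55)&(abs(W[:,1]-278)<45)&(W[:,2]>8)&(W[:,2]<20);p=W[m]
    print(len(p),p.mean(0) if len(p) else "",cv2.minAreaRect(p[:,:2].astype(np.float32)) if len(p)>3 else "")
cv2.imwrite("pics/b.png",np.hstack(a))
E
```

```text
0  
44 [500.50117029 267.28739891   9.7058263 ] ((500.6029357910156, 268.5102844238281), (11.673575401306152, 39.17966079711914), 1.2799416780471802)
```

View pics/b.png

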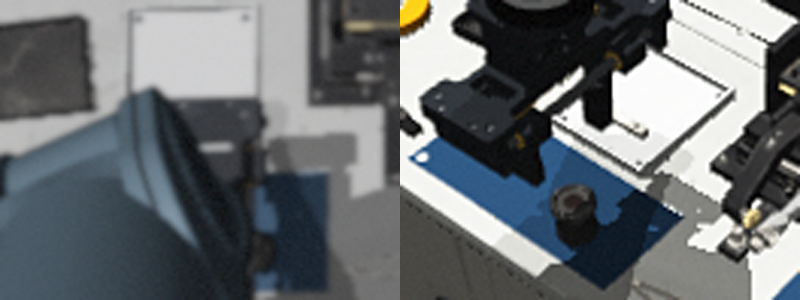

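{"name": "arm_command", "arguments": {
  "steps": [0.7,0,0,0.805,0,0,0,0.7,0,0,0.805,0,0,0,0.7,0,0,0.805,0,0,0,0.7,0,0,0,0,0,0,0,0,0,0,0,0,0,0,0,0,0,0,0,0,0,0,0,0,0,0,0,0,0,0,0,0,0,0,0,0,0,0,0,0,0,0,0,0,0,0,0,0],
  "squeeze": 20
}}

```text
time_s: 8.7
position: [389.8, 223.2, 190.4]
orientation: [179.9, -0.1, 91.1]
force: [-0.7, -0.4, 7.2]
width: 35.6
gripper_force: 20.0
```

{"name": "arm_command", "arguments": {
  "steps": [0,0,0,-1,0,0,0,0,0,0,-1,0,0,0,0,0.942,0.628,0,0,0,0,0,0.942,0.628,0,0,0,0,0,0.942,0.628,0,0,0,0,0,0.942,0.628,0,0,0,0,0,0.942,0.628,0,0,0,0,0,0.942,0.628,0,0,0,0,0,0.942,0.628,0,0,0,0,0,0.942,0.628,0,0,0,0,0,0,0,0,0,0,0,0,0,0,0,0,0,0]
}}

```text
time_s: 9.9
position: [535.4, 451.7, 249.0]
orientation: [-180.0, 0.1, 91.1]
force: [0.6, -0.6, -0.7]
width: 35.4
gripper_force: 20.0
```

```bash
python3 - <<'E'
from h import *
f=grab_frame("scene");cv2.imwrite("pics/c.png",cv2.resize(f["pixels"][70:170,175:307],(660,500),interpolation=cv2.INTER_CUBIC))
E
```

```text
(no output)
```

View pics/c.png

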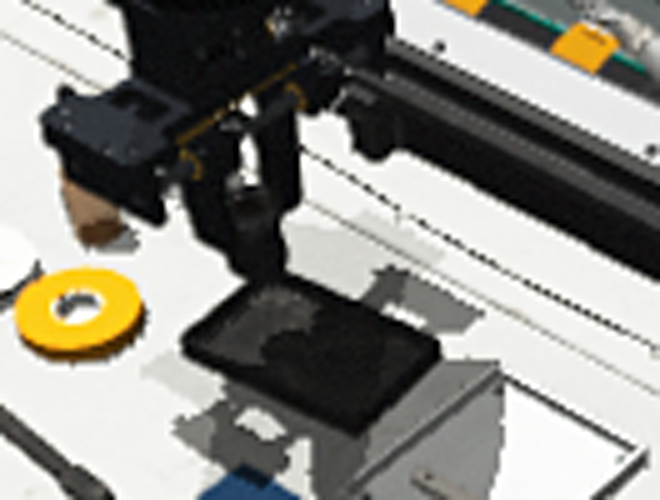

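{"name": "arm_command", "arguments": {
  "steps": [0,0,0,0.7,0,0,0,0,0,0,0.7,0,0,0,0,0,0,0.43,0,0,0,0,0,0,0,0,0,0,0,0,0,0,0,0,0]
}}

```text
time_s: 10.45
position: [535.9, 451.3, 195.2]
orientation: [180.0, 0.0, 91.0]
force: [-0.7, 0.2, -0.3]
width: 35.5
gripper_force: 20.0
```

{"name": "arm_command", "arguments": {
  "steps": [0,0,0,0.05,0,0,0,0,0,0,0,0,0,0,0.55,0,0,0,0,0,0,0.55,0,0,0,0,0,0,0.55,0,0,0,0,0,0,0.55,0,0,-0.5,0,0,0,0.55,0,0,-1,0,0,0,0.55,0,0,-1,0,0,0,0.55,0,0,-1,0,0,0,0.55,0,0,-1,0,0,0,0.55,0,0,-0.5,0,0,0,0.55,0,0,0,0,0,0]
}}

```text
time_s: 11.65
position: [536.5, 452.1, 346.3]
orientation: [179.8, -0.2, 91.1]
force: [-0.2, 0.6, -1.8]
width: 48.2
gripper_force: 0.0
```

{"name": "arm_command", "arguments": {
  "steps": [0.55,-0.989,-0.232,0,0,0,0,0.55,-0.989,-0.232,0,0,0,0,0.55,-0.989,-0.232,0,0,0,0,0.55,-0.989,-0.232,0,0,0,0,0.55,-0.989,-0.232,0,0,0,0,0.55,-0.989,-0.232,0,0,0,0,0.55,-0.989,-0.232,0,0,0,0,0.55,-0.989,-0.232,0,0,0,0,0.55,-0.989,-0.232,0,0,0,0,0.55,-0.989,-0.232,0,0,0,0,0.55,-0.989,-0.232,0,0,0,0,0.55,-0.989,-0.232,0,0,0,0]
}}

```text
time_s: 12.85
position: [457.8, 92.9, 342.0]
orientation: [-179.9, 0.1, 91.1]
force: [0.1, 0.2, 0.0]
width: 48.2
gripper_force: 0.0
```

{"name": "arm_command", "arguments": {
  "steps": [0.55,-0.989,-0.232,0,0,0,0,0.55,-0.989,-0.232,0,0,0,0,0.55,-0.989,-0.232,0,0,0,0,0.55,-0.989,-0.232,0,0,0,0,0.55,-0.989,-0.232,0,0,0,0,0.55,-0.989,-0.232,0,0,0,0,0.55,-0.989,-0.232,0,0,0,0,0.55,-0.989,-0.232,0,0,0,0,0.55,0,0,1,0,0,0,0.55,0,0,1,0,0,0,0.55,0,0,0,0,0,0]
}}

```text
time_s: 13.95
position: [405.4, -143.7, 279.9]
orientation: [-179.5, -0.1, 91.0]
force: [-0.3, -0.2, 0.6]
width: 48.2
gripper_force: 0.0
```

```bash
python3 - <<'E'
from h import *
a=[]
for c,(u,v) in(("top",(190,180)),("scene",(390,265))):
    f=grab_frame(c);a.append(cv2.resize(f["pixels"][v-50:v+50,u-66:u+66],(400,300),interpolation=cv2.INTER_CUBIC))
    W=cloud(f)[f["z_map"]>0];m=(abs(W[:,0]-540)<45)&(abs(W[:,1]-430)<65)&(W[:,2]>30)&(W[:,2]<60);p=W[m]
    print(len(p),p.mean(0) if len(p) else "",cv2.minAreaRect(p[:,:2].astype(np.float32)) if len(p)>3 else "")
cv2.imwrite("pics/d.png",np.hstack(a))
E
```

```text
199 [535.85855636 450.53205535  39.08302621] ((536.6829833984375, 450.97052001953125), (35.493099212646484, 36.765743255615234), 88.94468688964844)
116 [531.22128312 448.80424432  38.02230205] ((532.6255493164062, 450.742431640625), (38.492088317871094, 33.614418029785156), 44.5462760925293)
```

View pics/d.png

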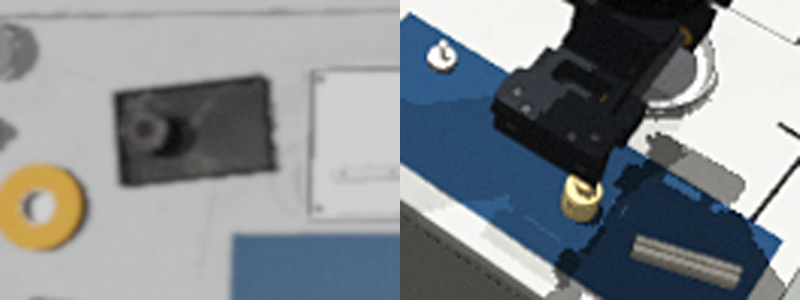

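{"name": "arm_command", "arguments": {
  "steps": [0.55,0.02,0.19,0,0,0,0,0.55,0,0,0.8,0,0,0,0.55,0,0,0.8,0,0,0,0.55,0,0,0.8,0,0,0,0.55,0,0,0.8,0,0,0,0.55,0,0,0,0,0,0,0,0,0,0,0,0,0,0,0,0,0,0,0,0,0,0,0,0,0,0,0,0,0,0,0,0,0,0,0,0,0,0,0,0,0],
  "squeeze": 20
}}

```text
time_s: 15.15
position: [413.6, -143.5, 188.2]
orientation: [179.9, 0.0, 91.1]
force: [-2.3, 0.4, 9.0]
width: 23.9
gripper_force: 20.0
```

{"name": "arm_command", "arguments": {
  "steps": [0,0,0,0,0,0,0,0,0,0,0,0,0,0,0,0,0,0,0,0,0]
}}

```text
time_s: 15.45
position: [413.5, -143.5, 188.2]
orientation: [179.9, 0.0, 91.1]
force: [-3.2, -0.4, 9.1]
width: 24.0
gripper_force: 20.0
```

{"name": "arm_command", "arguments": {
  "steps": [0.5,0,0,0,0,0,0,0.5,0,0,0,0,0,0,0.5,0,0,0,0,0,0,0.5,0,0,0,0,0,0]
}}

```text
time_s: 15.85
position: [413.3, -143.4, 187.3]
orientation: [180.0, 0.0, 91.1]
force: [-1.2, -0.1, -0.9]
width: 44.1
gripper_force: 0.0
```

{"name": "arm_command", "arguments": {
  "steps": [0.5,0,0,0.15,0,0,0,0.5,0,0,0,0,0,0,0,0,0,0,0,0,0,0,0,0,0,0,0,0,0,0,0,0,0,0,0,0,0,0,0,0,0,0,0,0,0,0,0,0,0]
}}

```text
time_s: 16.55
position: [413.2, -143.4, 182.7]
orientation: [180.0, 0.0, 91.1]
force: [0.9, 0.2, -0.6]
width: 24.8
gripper_force: 20.0
```

{"name": "arm_command", "arguments": {
  "steps": [0,0,0,-0.95,0,0,0,0,0,0,-0.95,0,0,0,0,0,0,-0.95,0,0,0,0,0,0,-0.95,0,0,0,0,0,0,-0.95,0,0,0,0,0,0,-0.95,0,0,0,0,0.987,0.26,0,0,0,0,0,0.987,0.26,0,0,0,0,0,0.987,0.26,0,0,0,0,0,0.987,0.26,0,0,0,0,0,0.987,0.26,0,0,0,0,0,0.987,0.26,0,0,0,0]
}}

```text
time_s: 17.75
position: [456.6, 36.2, 353.6]
orientation: [-180.0, -0.0, 91.1]
force: [-0.4, -0.1, -1.7]
width: 24.8
gripper_force: 20.0
```

{"name": "arm_command", "arguments": {
  "steps": [0,0.987,0.26,0,0,0,0,0,0.987,0.26,0,0,0,0,0,0.987,0.26,0,0,0,0,0,0.987,0.26,0,0,0,0,0,0.987,0.26,0,0,0,0,0,0.987,0.26,0,0,0,0,0,0.987,0.26,0,0,0,0,0,0.987,0.26,0,0,0,0,0,0.987,0.26,0,0,0,0,0,0.987,0.26,0,0,0,0,0,0.987,0.26,0,0,0,0,0,0.987,0.26,0,0,0,0]
}}

```text
time_s: 18.95
position: [543.7, 393.1, 353.2]
orientation: [-179.9, 0.0, 91.1]
force: [0.4, 0.0, -1.9]
width: 24.3
gripper_force: 20.0
```

{"name": "arm_command", "arguments": {
  "steps": [0,0,0,0.9,0,0,0,0,0,0,0.9,0,0,0,0,0,0,0.9,0,0,0,0,0,0,0.9,0,0,0,0,0,0,0,0,0,0,0,0,0,0,0,0,0,0,0,0,0,0,0,0]
}}

```text
time_s: 19.65
position: [544.5, 392.3, 247.4]
orientation: [179.9, -0.1, 91.0]
force: [0.7, 0.4, -1.1]
width: 24.8
gripper_force: 20.0
```

{"name": "arm_command", "arguments": {
  "steps": [0,0,0,0.8,0,0,0,0,0,0,0.8,0,0,0,0,0,0,0.4,0,0,0,0,0,0,0,0,0,0,0,0,0,0,0,0,0,0,0,0,0,0,0,0]
}}

```text
time_s: 20.25
position: [544.3, 392.3, 187.1]
orientation: [179.9, -0.1, 91.1]
force: [0.2, -0.6, -2.0]
width: 25.1
gripper_force: 20.0
```

{"name": "arm_command", "arguments": {
  "steps": [0,0,0,0.05,0,0,0,0,0,0,0,0,0,0,0.45,0,0,0,0,0,0,0.45,0,0,0,0,0,0,0.45,0,0,0,0,0,0,0.45,0,0,-0.5,0,0,0,0.45,0,0,-1,0,0,0,0.45,0,0,-1,0,0,0,0.45,0,0,-1,0,0,0,0.45,0,0,-1,0,0,0,0.45,0,0,-0.5,0,0,0,0.45,0,0,0,0,0,0]
}}

```text
time_s: 21.45
position: [544.5, 392.4, 337.2]
orientation: [179.8, -0.2, 91.0]
force: [-0.1, -0.7, -0.6]
width: 39.3
gripper_force: 0.0
```

{"name": "arm_command", "arguments": {
  "steps": [0.45,-0.976,-0.223,0,0,0,0,0.45,-0.976,-0.223,0,0,0,0,0.45,-0.976,-0.223,0,0,0,0,0.45,-0.976,-0.223,0,0,0,0,0.45,-0.976,-0.223,0,0,0,0,0.45,-0.976,-0.223,0,0,0,0,0.45,-0.976,-0.223,0,0,0,0,0.45,-0.976,-0.223,0,0,0,0,0.45,-0.976,-0.223,0,0,0,0,0.45,-0.976,-0.223,0,0,0,0,0.45,-0.976,-0.223,0,0,0,0,0.45,-0.976,-0.223,0,0,0,0]
}}

```text
time_s: 22.65
position: [468.9, 38.1, 333.0]
orientation: [-179.9, 0.0, 91.1]
force: [0.2, -0.8, -0.3]
width: 39.5
gripper_force: 0.0
```

{"name": "arm_command", "arguments": {
  "steps": [0.45,-0.976,-0.223,0,0,0,0,0.45,-0.976,-0.223,0,0,0,0,0.45,-0.976,-0.223,0,0,0,0,0.45,-0.976,-0.223,0,0,0,0,0.45,-0.976,-0.223,0,0,0,0,0.45,-0.976,-0.223,0,0,0,0,0.45,-0.976,-0.223,0,0,0,0,0.45,-0.976,-0.223,0,0,0,0,0.45,-0.976,-0.223,0,0,0,0,0.45,0,0,1,0,0,-0.865,0.45,0,0,1,0,0,-0.865,0.45,0,0,1,0,0,-0.865]
}}

```text
time_s: 23.85
position: [413.9, -225.2, 242.2]
orientation: [-179.9, -0.0, 101.6]
force: [0.8, -0.2, 0.7]
width: 39.6
gripper_force: 0.0
```

{"name": "arm_command", "arguments": {
  "steps": [0.45,0,0,0,0,0,-0.865,0.45,0,0,0,0,0,-0.865,0.45,0,0,0,0,0,0,0.45,0,0,0,0,0,0,0.45,0,0,0,0,0,0]
}}

```text
time_s: 24.35
position: [414.5, -225.2, 244.0]
orientation: [-180.0, -0.0, 108.3]
force: [0.7, -0.4, 0.2]
width: 39.4
gripper_force: 0.0
```

```bash
python3 - <<'E'
from h import *
print(readout.state()["position"])
a=[]
for c,(u,v) in(("top",(190,180)),("scene",(410,285))):
    f=grab_frame(c);a.append(cv2.resize(f["pixels"][v-50:v+50,u-66:u+66],(400,300),interpolation=cv2.INTER_CUBIC))
    W=cloud(f)[f["z_map"]>0];m=(abs(W[:,0]-413)<45)&(abs(W[:,1]+225)<45)&(W[:,2]>9)&(W[:,2]<25);p=W[m]
    print(len(p),p.mean(0) if len(p) else "",cv2.minAreaRect(p[:,:2].astype(np.float32)) if len(p)>3 else "")
cv2.imwrite("pics/e.png",np.hstack(a))
E
```

```text
[ 414.49194132 -225.21764809  244.00578632]
139 [ 413.41701245 -219.38465682   14.47655642] ((415.0938415527344, -224.6298065185547), (11.947324752807617, 72.24010467529297), 18.849308013916016)
33 [ 399.26315796 -197.45738345   13.70584224] ((402.2822265625, -203.7466583251953), (11.783844947814941, 25.479202270507812), 16.67690086364746)
```

View pics/e.png

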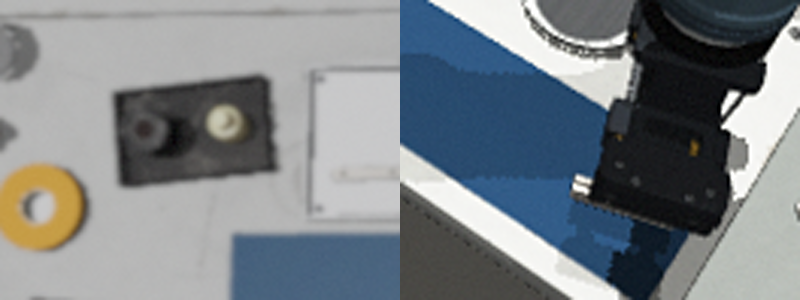

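{"name": "arm_command", "arguments": {
  "steps": [0.45,0,0,0.82,0,0,0,0.45,0,0,0.82,0,0,0,0.45,0,0,0.82,0,0,0,0.45,0,0,0,0,0,0,0.45,0,0,0,0,0,0,0,0,0,0,0,0,0,0,0,0,0,0,0,0,0,0,0,0,0,0,0,0,0,0,0,0,0,0,0,0,0,0,0,0,0],
  "squeeze": 25
}}

```text
time_s: 25.45
position: [414.8, -225.4, 170.9]
orientation: [180.0, 0.0, 108.3]
force: [-0.6, -0.2, 6.9]
width: 11.6
gripper_force: 25.0
```

{"name": "arm_command", "arguments": {
  "steps": [0,0,0,-1,0,0,0,0,0,0,-1,0,0,0.865,0,0,0,-1,0,0,0.865,0,0,0,-1,0,0,0.865,0,0,0,-1,0,0,0.865,0,0,0,-1,0,0,0.865,0,0.983,0.275,0,0,0,0,0,0.983,0.275,0,0,0,0,0,0.983,0.275,0,0,0,0,0,0.983,0.275,0,0,0,0,0,0.983,0.275,0,0,0,0,0,0.983,0.275,0,0,0,0]
}}

```text
time_s: 26.65
position: [460.8, -46.3, 350.4]
orientation: [-180.0, -0.0, 91.1]
force: [0.8, -0.5, -0.1]
width: 12.0
gripper_force: 25.0
```

{"name": "arm_command", "arguments": {
  "steps": [0,0.983,0.275,0,0,0,0,0,0.983,0.275,0,0,0,0,0,0.983,0.275,0,0,0,0,0,0.983,0.275,0,0,0,0,0,0.983,0.275,0,0,0,0,0,0.983,0.275,0,0,0,0,0,0.983,0.275,0,0,0,0,0,0.983,0.275,0,0,0,0,0,0.983,0.275,0,0,0,0,0,0.983,0.275,0,0,0,0,0,0.983,0.275,0,0,0,0,0,0,0,0,0,0,0]
}}

```text
time_s: 27.85
position: [545.0, 283.5, 349.9]
orientation: [-180.0, -0.1, 91.4]
force: [-0.2, -0.1, -1.1]
width: 11.6
gripper_force: 25.0
```

{"name": "arm_command", "arguments": {
  "steps": [0,0,0,0.9,0,0,0,0,0,0,0.9,0,0,0,0,0,0,0.9,0,0,0,0,0,0,0.9,0,0,0,0,0,0,0,0,0,0,0,0,0,0,0,0,0,0,0,0,0,0,0,0]
}}

```text
time_s: 28.55
position: [546.3, 278.4, 244.0]
orientation: [179.9, -0.1, 91.0]
force: [-0.1, 0.5, -0.8]
width: 11.6
gripper_force: 25.0
```

{"name": "arm_command", "arguments": {
  "steps": [0,0,0,0.85,0,0,0,0,0,0,0.85,0,0,0,0,0,0,0.57,0,0,0,0,0,0,0,0,0,0,0,0,0,0,0,0,0,0,0,0,0,0,0,0]
}}

```text
time_s: 29.15
position: [546.0, 278.7, 175.3]
orientation: [179.9, -0.0, 91.1]
force: [0.3, 0.3, 0.1]
width: 11.8
gripper_force: 25.0
```

Lower slightly, release, lift.

{"name": "arm_command", "arguments": {
  "steps": [0,0,0,0.05,0,0,0,0,0,0,0,0,0,0,0.21,0,0,0,0,0,0,0.21,0,0,0,0,0,0,0.21,0,0,0,0,0,0,0.21,0,0,-0.5,0,0,0,0.21,0,0,-1,0,0,0,0.21,0,0,-1,0,0,0,0.3,0,0,-1,0,0,0,0.4,0,0,-1,0,0,0,0.4,0,0,-1,0,0,0,0.4,0,0,-0.5,0,0,0]
}}

```text
time_s: 30.35
position: [546.3, 278.5, 356.6]
orientation: [179.8, -0.1, 91.0]
force: [0.4, -0.9, -0.4]
width: 35.4
gripper_force: 0.0
```

{"name": "arm_command", "arguments": {
  "steps": [0.4,-0.899,-0.33,0,0,0,0,0.4,-0.899,-0.33,0,0,0,0,0.4,-0.899,-0.33,0,0,0,0,0.4,-0.899,-0.33,0,0,0,0,0.4,-0.899,-0.33,0,0,0,0,0.4,-0.899,-0.33,0,0,0,0,0.4,-0.899,-0.33,0,0,0,0,0.4,-0.899,-0.33,0,0,0,0,0.4,-0.899,-0.33,0,0,0,0,0.4,-0.899,-0.33,0,0,0,0,0.4,0,0,0,0,0,0,0.4,0,0,0,0,0,0]
}}

```text
time_s: 31.55
position: [451.5, 6.8, 353.0]
orientation: [180.0, -0.0, 91.0]
force: [0.6, -0.3, -0.1]
width: 35.3
gripper_force: 0.0
```

{"name": "arm_command", "arguments": {
  "steps": [0.4,0,0,0.9,0,0,0,0.4,0,0,0.9,0,0,0,0.4,0,0,0.9,0,0,0,0.4,0,0,0.9,0,0,0,0.4,0,0,0,0,0,0,0.4,0,0,0,0,0,0]
}}

```text
time_s: 32.15
position: [451.9, 7.7, 245.0]
orientation: [-180.0, -0.0, 91.1]
force: [-0.1, 0.1, 0.1]
width: 35.3
gripper_force: 0.0
```

```bash
python3 - <<'E'
from h import *
a=[]
for c,(u,v) in(("top",(230,190)),("scene",(337,232))):
    f=grab_frame(c);a.append(cv2.resize(f["pixels"][v-50:v+50,u-66:u+66],(400,300),interpolation=cv2.INTER_CUBIC))
    W=cloud(f)[f["z_map"]>0]
    for n,x,y,rx,ry in(("screw",450,7,22,20),("tips",531,278,55,45)):
        m=(abs(W[:,0]-x)<rx)&(abs(W[:,1]-y)<ry)&(W[:,2]>8-3*(n=="screw"))&(W[:,2]<30);p=W[m]
        print(n,len(p),p.mean(0) if len(p) else "",p[:,2].max() if len(p) else "")
cv2.imwrite("pics/f.png",np.hstack(a))
E
```

```text
screw 0  
tips 254 [530.35525897 278.43732671  14.9114768 ] 24.121055010802127
screw 53 [447.13415319   5.77698842   9.29727214] 26.129299307760917
tips 190 [527.54264107 276.82240651  13.72409143] 22.924286877852072
```

View pics/f.png

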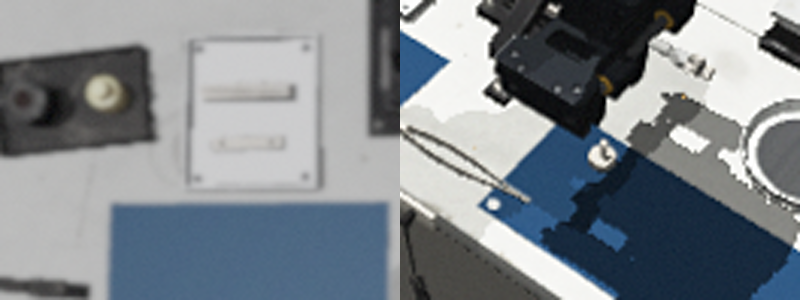

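{"name": "arm_command", "arguments": {
  "steps": [0.4,0,0,0.8,0,0,0,0.4,0,0,0.8,0,0,0,0.4,0,0,0.67,0,0,0,0.4,0,0,0,0,0,0,0.4,0,0,0,0,0,0,0,0,0,0,0,0,0,0,0,0,0,0,0,0,0,0,0,0,0,0,0,0,0,0,0,0,0,0,0,0,0,0,0,0,0],
  "squeeze": 15
}}

```text
time_s: 33.25
position: [451.8, 7.1, 177.1]
orientation: [180.0, -0.0, 91.1]
force: [-0.5, -0.5, 5.4]
width: 5.3
gripper_force: 15.0
```

{"name": "arm_command", "arguments": {
  "steps": [0,0,0,-1,0,0,0,0,0,0,-1,0,0,0,0,-0.892,0.578,0,0,0,0,0,-0.892,0.578,0,0,0,0,0,-0.892,0.578,0,0,0,0,0,-0.892,0.578,0,0,0,0,0,-0.892,0.578,0,0,0,0,0,0,0,0,0,0,0,0,0,0,0,0,0,0,0,0,0.8,0,0,0,0,0,0,0.8,0,0,0,0,0,0,0,0,0,0]
}}

```text
validation failed for argument at $.st...
```

{"name": "arm_command", "arguments": {
  "steps": [0,0,0,-1,0,0,0,0,0,0,-1,0,0,0,0,-0.892,0.578,0,0,0,0,0,-0.892,0.578,0,0,0,0,0,-0.892,0.578,0,0,0,0,0,-0.892,0.578,0,0,0,0,0,-0.892,0.578,0,0,0,0,0,0,0,0,0,0,0,0,0,0,0,0,0,0]
}}

```text
time_s: 34.15
position: [540.5, -125.5, 236.4]
orientation: [-180.0, -0.0, 91.0]
force: [-0.5, 1.0, -0.4]
width: 5.1
gripper_force: 15.0
```

{"name": "arm_command", "arguments": {
  "steps": [0,0,0,0.8,0,0,0,0,0,0,0.8,0,0,0,0,0,0,0.2,0,0,0,0,0,0,0,0,0,0,0,0,0,0,0,0,0]
}}

```text
time_s: 34.65
position: [540.9, -124.8, 183.4]
orientation: [180.0, -0.0, 91.1]
force: [0.2, -0.6, -0.2]
width: 4.8
gripper_force: 15.0
```

Lower 2.5 mm, release, lift and back away.

{"name": "arm_command", "arguments": {
  "steps": [0,0,0,0.08,0,0,0,0,0,0,0,0,0,0,0.25,0,0,0,0,0,0,0.25,0,0,0,0,0,0,0.25,0,0,0,0,0,0,0.25,0,0,-0.5,0,0,0,0.25,0,0,-1,0,0,0,0.25,0,0,-1,0,0,0,0.25,0,0,-1,0,0,0,0.25,0,0,-1,0,0,0,0.25,0,0,-1,0,0,0,0.25,0,0,-0.5,0,0,0]
}}

```text
time_s: 35.85
position: [541.1, -125.6, 364.0]
orientation: [179.8, 0.0, 91.0]
force: [0.3, -1.0, -0.4]
width: 21.9
gripper_force: 0.0
```

{"name": "arm_command", "arguments": {
  "steps": [0.25,1,-1,0,0,0,0,0.25,1,-1,0,0,0,0,0.25,1,-1,0,0,0,0,0.25,1,-0.5,0,0,0,0,0.25,1,0,0,0,0,0,0.25,1,0,0,0,0,0,0.25,0,0,0,0,0,0,0.25,0,0,0,0,0,0,0.25,0,0,0,0,0,0]
}}

```text
time_s: 36.75
position: [432.5, 51.8, 360.7]
orientation: [180.0, 0.0, 91.0]
force: [-0.4, -0.1, 0.8]
width: 22.2
gripper_force: 0.0
```

```bash
python3 - <<'E'
from h import *
f=grab_frame("top");p=f["pixels"];cv2.imwrite("pics/g.png",np.vstack([cv2.resize(p[140:240,v:v+160],(480,300),interpolation=cv2.INTER_CUBIC) for v in(140,330)]))
W=cloud(f)[f["z_map"]>0]
for n,x,y,rx,ry,z in(("screw",552,-117,40,40,7),("thread",552,-117,40,40,16),("loupe",536,451,25,25,32),("gauge",544,392,22,22,20)):
    q=W[(abs(W[:,0]-x)<rx)&(abs(W[:,1]-y)<ry)&(W[:,2]>z)&(W[:,2]<60)];print(n,len(q),q.mean(0).round(1),q[:,2].max())
E
```

```text
screw 71 [ 549.  -138.9   12.8] 28.518796754218794
thread 13 [ 533.7 -131.6   22.2] 28.518796754218794
loupe 197 [536.  450.5  39.2] 45.42776574094519
gauge 95 [543.  389.5  30.8] 41.26314647176682
```

View pics/g.png

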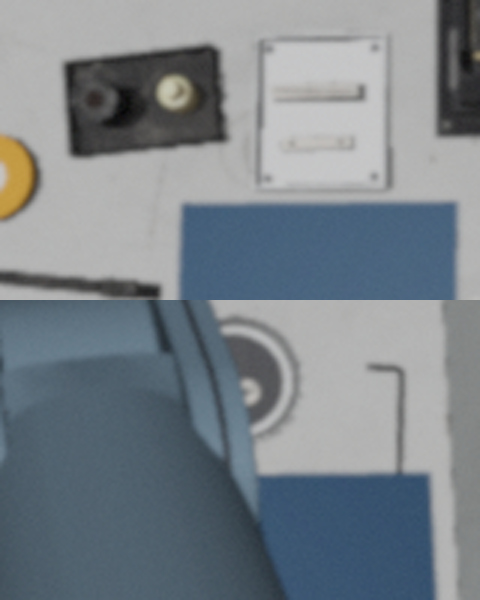

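The picture shows the loupe (100,95) and weight (177,92) upright in the black tray. Both tips lie flat in the aluminium tray at (320,92) and (318,142), and the screw is well inside the dish at (248,390).

```bash
python3 -c "
from h import *
print(ticket.hand_in())"
```

```text
the job is handed in; nothing more can be done
None
```

I placed all five parts in their trays and handed the job in at about 37 s of the 136 s allowed; the last picture shows each one where it should be, but the hand-in returned no verdict.

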